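# Tip a check filter out of its pocket and lay it on the light meter

## Task

Check the light meter with the amber filter disc. Press down the edge of the amber disc that overhangs the deep end of its pocket so that it tips up on edge in there, pinch the raised edge and lift it out, and lay it flat on the round green mat and let go; then take it again across its rim and lay it flat and centred on the meter's raised round platen. Leave the blue disc, the timer, the specimen cup and the stain bottle alone.

Things in the scene. Friction and masses are not known exactly. Their poses are not given: they have to be found in the camera images.
- filter_block: Fixed grey storage block: x -39..+53, y -76..+76, z 0..43 mm from its origin (underside, midway between the pocket centres). x points to the robot (yaw pi, within 0.35 rad), z up. Two equal open pockets, centred at x 0, y +36 and y -36, each 64 mm wide (y), from x -31.5 to x +46; the walls round them reach z 43, flush with the top of a flat-lying disc.
- pocket_a (a point): Pocket at the block's +y side (the robot's right): centre of a flat-lying disc's underside, z 35 of the block, block's axes. From here: flat ledge from x -31.5 to x +4, ending in a straight edge across the pocket (the fulcrum); then a slot 30 mm deep from x +4 to +30; then a step, 16 mm below the ledge, from x +30 to +46, room for fingers. A flat disc overhangs the slot by 26 mm.
- pocket_b (a point): The same at the block's -y side (the robot's left). A disc pushed down at x +20 to +30 to 14 mm below the ledge tips over the fulcrum, slides into the slot and stays: the +x edge low in the slot, the -x edge raised about 17 mm above the block's top at x about -5, the disc about 60 degrees from level, free space under its raised edge on the -x side, away from the robot.
- amber_filter: Loose disc, amber glass in a black ring, 60 mm diameter, 8 mm thick, about 50 g, both faces alike. Origin at the centre of one face (the lower one at the start), z the disc's axis. Starts flat in either pocket.
- amber_filter_center (a point): Centre of the amber disc, mid-thickness (4 mm from either face).
- blue_filter: Same disc with blue glass, flat in the other pocket; leave it there.
- mat: Fixed round pale green silicone mat, 120 mm diameter, 6 mm thick. Origin at its underside centre. Mat and meter stand in front of a tall centrifuge (front face at about x 0.55 m); the room's wall is at about y -0.5 m, so a tool leaning far over to the right meets it.
- mat_top (a point): Centre of the mat's top face, 6 mm above the worktop.
- light_meter: Fixed white light meter, 96 x 96 mm, body top 28 mm above the worktop; in its middle stands a round metal platen, 50 mm diameter, 14 mm tall, flat top at 42 mm. Origin at its underside centre. The mat and the meter can stand either way round.
- platen_top (a point): Centre of the platen's flat top, 42 mm above the worktop. A disc lying on it overhangs by 5 mm all round.
- timer: Loose white timer, 64 x 70 x 19 mm; bystander, in front of a tall white analyser that fills the worktop's left part (beyond x 0.48 m, left of y 0.3 m): keep the arm clear of it.
- specimen_cup: Loose specimen cup with orange lid, 68 mm diameter, 72 mm tall; bystander.
- stain_bottle: Loose small bottle with dark blue cap, 33 mm diameter, 88 mm tall; bystander.
Things that resemble listed ones, but are neither listed nor needed, are in the scene too. What is shaped like the amber_filter but grey or red is not meant.

How it is judged:
On the way, in this order (a step that is already met when the one before it is completed fails the run):
1. the amber disc is tipped up on edge in its pocket (angle between amber_filter's own z axis and vertical between 0.7 and 2.44 rad and z of amber_filter_center in the frame of filter_block below 0.046 m and (horizontal distance between amber_filter_center and pocket_a below 0.03 m or horizontal distance between amber_filter_center and pocket_b below 0.03 m)), for 0.2 s.
2. the amber disc lies flat on the mat, let go ((angle between amber_filter's own z axis and vertical below 0.1 rad or angle between amber_filter's own z axis and vertical above 3.04 rad) and horizontal distance between amber_filter_center and mat_top below 0.06 m and height (world z) of amber_filter_center below 0.014 m and contact force between the fingers and amber_filter below 0.05 N), for 0.2 s.
At the end, for the whole second after the job is handed in: the amber disc lies flat (within 0.08 rad) and at rest on the platen, its centre within 8 mm of the platen's, released; the blue disc still lies in its pocket (within 12 mm of where it was) ((angle between amber_filter's own z axis and vertical below 0.08 rad or angle between amber_filter's own z axis and vertical above 3.06 rad) and horizontal distance between amber_filter_center and platen_top below 0.008 m and height (world z) of amber_filter_center between 0.043 and 0.049 m and linear speed of amber_filter below 0.02 m/s and distance of blue_filter from where it was at the start of the episode below 0.012 m); the robot touches nothing.
It fails at once if the blue disc is displaced by more than 12 mm (distance of blue_filter from where it was at the start of the episode above 0.012 m).
It fails at once if a bystander (timer, specimen cup or stain bottle) is moved by more than 30 mm (distance of any of timer, specimen_cup, stain_bottle from where it was at the start of the episode above 0.03 m).
It also fails if it takes over 72 s, if anything falls off the work surface, if the arm or the gripper's body presses on something with over 40 N, if the wrist force passes 120 N, or if a joint passes its speed limit or range.

## Robot

A 6-joint arm with a two-finger parallel gripper is mounted at the origin on a cart in front of the work surface, level with it; the furniture and walls round the work are solid. World frame = base frame: x ahead of the robot, y to its left, z up, the work surface at z = 0. Lengths are in m, angles in rad, forces in N, time in s.
With the tool pointing down it reaches from about 0.4 to 0.825 m from the base axis. Payload 7 kg.
Tool frame: the origin (TCP) lies at the very end of the fingers, on their centre line; the grasp point (between the pads) lies 19 mm behind it; z points along the fingers, y is the line along which they close (so a half turn about z gives the same grasp; the last joint's range is limited). The gripper opens to 85 mm and grips with 20 to 120 N. Pads are 22 mm wide; open, the fingers measure 114 mm over their backs; the gripper's body (76 mm by 85 mm) begins 54 mm behind the grasp point. The pads swing forward as they close: fully open they stand 13 mm farther back than shut.
Start: joints at [1.635, 0.359, 0.012, 0, -1.224, -0.288], TCP at [0.15, 0.658, 0.231] pointing down, gripper open.
Joint ranges: [-3.07, 3.07], [-1.43, 2.12], [-1.02, 1.25], [-3.03, 1.67], [-3.05, -0], [-3.03, 3.03]. Speed limits (rad/s): [2.39, 2.39, 3.01, 3.14, 3.14, 3.14].

## Interface

Orientations are given as a unit quaternion [w, x, y, z].
In Python, from bench import * gives the robot as it stands.
- The arm moves only by the tool arm_command, never from a script. Its arguments are lists of equal length, an entry for each row: "slide": the shift along the world's x, y, z in m, a list of three; "yaw": the turn about the world's z in degrees. In form: {"slide": [[dx, dy, dz], ...], "yaw": [yaw, ...]}. A call has 1 to 20 rows; each row shifts and turns the commanded pose from where the row before left it; what a row does not reach is not made up. A row lasts 1/8 s, in which the tool goes at most 62.5 mm and 10.7 degrees, less where a joint would pass 70% of its speed; a pose out of reach is approached as far as the arm can. A call is refused whole if a number of a shift passes 0.0625 or a number of a turn 10.7, either way. A call with a gripper value outside its range is refused whole. "fingers" is the opening, from -1 (shut) to 1 (fully open), set as the call begins (left out, the last holds). The fingers move at their own pace and stop on an object; the grip force is fixed at half the most. Time passes only in rows, so rows that do not move let the fingers close. It gives the time, the measured TCP pose, the force, the opening and the grip force at its end, in the units of the state.
- sense(): the state, without advancing time (a new reading comes with each control period).
- snapshot(name): name is "side" or "top" or "wrist"; returns (picture, depth): 400x640x3 uint8, blue, green, red; 400x640 float32, m along the optical axis (not along the pixel's ray), 0 where there is no reading.
- camera_params(name): a dict with "fx", "fy", "cx", "cy" (pixels), "cam_to_world" (4x4, takes a point from camera to world coordinates). Camera axes: x right, y up, looking along -z (the intrinsics and any distortion apply to the point x, -y, -z); pixel columns grow to the right and rows downward; lengths in m; the calibration is good to about 2 mm. A picture is of the moment at which its call begins: read the wrist's pose just before it. camera_params takes no time and is no camera call; for the wrist camera it gives the pose at the moment of the call.
- job_done(): hands the job in; it is judged then, once.
Trained networks look in the newest picture that a camera, given by its name, has taken for a name from the list of things; names that differ only in an ending like _2 or _b are one class to them, and where a whole thing is asked for, a point or a joint stands for the part that bears it (a point fixed in the world has none). Each returns a list of dicts, best first, with "confidence" (0 to 1); they miss things now and then, are a little off and sometimes report something else, mostly with a low value. They report only what shows in the picture. A call takes as long as a camera call. They do not tell look-alikes from the thing itself.
- search_frame(camera, thing): "centre" ([column, row] in pixels, amid what is visible of it).
- landmark_of(camera, thing): "centre" ([column, row] in pixels: a listed point, or the origin of a listed thing).
The state is a dict: "t": time; "q": joint angles; "dq": joint speeds; "joint_torque": joint torques, N m; "tcp_pos": TCP position; "ee_rot": TCP orientation; "wrist_force": force on the tool from outside, world axes, zero at the start; "moment": the same for the moment, N m; "width": opening from 0.0 (shut) to 1.0 (fully open); "finger_force": force on a finger pad.
Only numpy, scipy, OpenCV 4.12 (cv2) and the standard library are available. Lean on these libraries where they do the work, as an engineer would, in place of code of your own. Each camera call takes 0.05 s, during which the arm holds its last target. There are 200 camera calls.

## Working session

There is one attempt and no reset: what is moved stays moved. The work goes in short steps, Python scripts to look and compute and a tool call to move; the robot and the scene stay as the last step left them, time stands still between calls to the robot, and variables do not carry over. Pictures are saved under pics/ and viewed, at most 10 in all, crops included, and the job is handed in when it is done.

Besides the shell and the picture viewer there is one more tool, called in YAML: its name, and indented under it one key for each argument. arm_command: Moves the arm, as the interface text tells. Its arguments: {"type":"object","properties":{"slide":{"type":"array","items":{"type":"array","items":{"type":"number"}}},"yaw":{"type":"array","items":{"type":"number"}},"fingers":{"type":"number"}},"required":["slide","yaw"]}

```bash
ls; mkdir -p pics
cat > h.py <<'E'
from bench import *
import numpy as np, cv2
def ray(cam,px):
    p=camera_params(cam);T=np.array(p["cam_to_world"])
    d=np.array([(px[0]-p["cx"])/p["fx"],-(px[1]-p["cy"])/p["fy"],-1.0])
    return T[:3,3],T[:3,:3]@d
def onz(cam,px,z):
    o,d=ray(cam,px);return o+d*(z-o[2])/d[2]
def dep(cam,px,D):
    o,d=ray(cam,px);return o+d*D[int(px[1]),int(px[0])]
def cloud(cam,D):
    p=camera_params(cam);T=np.array(p["cam_to_world"])
    v,u=np.mgrid[:400,:640]
    c=np.stack([(u-p["cx"])/p["fx"],-(v-p["cy"])/p["fy"],-np.ones_like(u,float)],-1)*D[...,None]
    return c@T[:3,:3].T+T[:3,3]
E
python3 - <<'E'
from h import *
s=sense();print(s["t"],s["tcp_pos"],s["ee_rot"],s["width"],camera_params("top"))
ims=[]
for c in["top","side"]:
    im,D=snapshot(c);cv2.imwrite(f"pics/{c}0.png",im)
    np.save(f"{c}D.npy",D)
    print(c,np.array(camera_params(c)["cam_to_world"]).round(3)[:3,3])
    for n in["pocket_a","pocket_b","amber_filter_center","blue_filter","mat_top","platen_top","filter_block","timer","specimen_cup","stain_bottle"]:
        for r in landmark_of(c,n)[:3]:
            print(n,np.round(r["centre"]),round(r["confidence"],2),dep(c,r["centre"],D).round(3))
print(sense()["t"])
E
```

```text
pics
0.0 [0.14973664 0.6576726  0.23036523] [ 8.42322556e-04  9.93739132e-01 -1.11722105e-01 -1.20749432e-05] 0.9991981003747595 {'fx': 511.3560478784931, 'fy': 511.3560478784931, 'cx': 322.8629569676997, 'cy': 200.8483889324346, 'cam_to_world': array([[ 0.02858657,  0.99595425, -0.08519359,  0.39205971],
       [-0.99957673,  0.02802172, -0.00781883,  0.07542199],
       [-0.00539993,  0.08538104,  0.99633374,  1.57073475],
       [ 0.        ,  0.        ,  0.        ,  1.        ]])}
top [0.392 0.075 1.571]
pocket_a [337. 220.] 0.94 [0.466 0.042 0.048]
pocket_a [396. 231.] 0.6 [ 0.44  -0.138  0.005]
pocket_b [337. 220.] 0.94 [0.466 0.042 0.048]
pocket_b [396. 231.] 0.6 [ 0.44  -0.138  0.005]
amber_filter_center [316. 209.] 0.8 [0.498 0.108 0.043]
amber_filter_center [196. 239.] 0.75 [0.399 0.473 0.006]
amber_filter_center [279. 199.] 0.71 [0.527 0.223 0.011]
blue_filter [338. 220.] 0.53 [0.468 0.041 0.044]
blue_filter [267. 179.] 0.24 [0.59  0.263 0.004]
mat_top [398. 232.] 0.87 [ 0.439 -0.146  0.005]
mat_top [446. 232.] 0.27 [ 0.44  -0.282  0.045]
platen_top [449. 233.] 0.74 [ 0.
[... 176 characters left out ...]
401. 230.] 0.6 [ 0.442 -0.153  0.006]
stain_bottle [267. 174.] 0.45 [0.597 0.255 0.062]
side [0.357 1.064 0.621]
pocket_a [332. 208.] 0.84 [0.478 0.049 0.042]
pocket_a [322. 223.] 0.77 [0.495 0.136 0.041]
pocket_b [332. 208.] 0.84 [0.478 0.049 0.042]
pocket_b [322. 223.] 0.77 [0.495 0.136 0.041]
amber_filter_center [347. 324.] 0.65 [0.39  0.466 0.007]
amber_filter_center [323. 220.] 0.61 [0.495 0.121 0.042]
mat_top [352. 191.] 0.74 [ 0.435 -0.148  0.005]
platen_top [351. 165.] 0.89 [ 0.451 -0.292  0.04 ]
platen_top [322. 218.] 0.5 [0.499 0.113 0.041]
platen_top [320. 221.] 0.4 [0.5   0.132 0.043]
filter_block [331. 222.] 0.68 [0.47  0.126 0.039]
timer [354. 271.] 0.68 [0.39  0.3   0.015]
1.1
```

Run:
```python
import cv2
a=cv2.imread("pics/top0.png")
cv2.imwrite("pics/top0c.png",cv2.resize(a[100:300,170:490],(800,500),interpolation=cv2.INTER_CUBIC))
```

```text
(no output)
```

View pics/top0c.png

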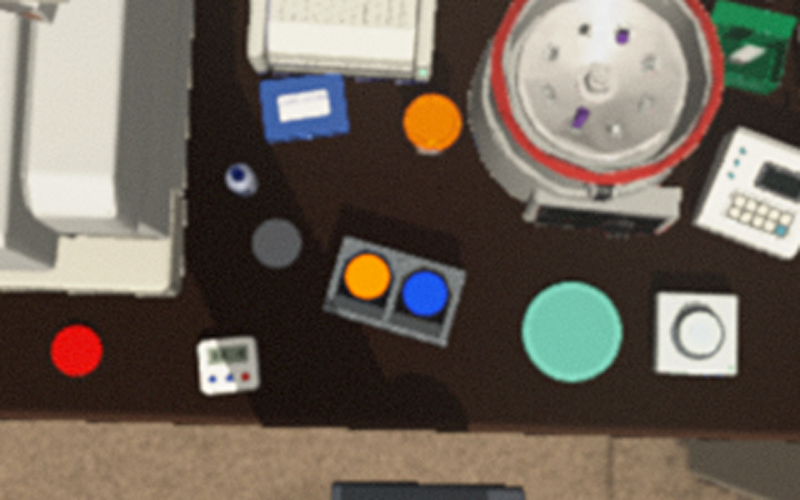

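View pics/side0.png

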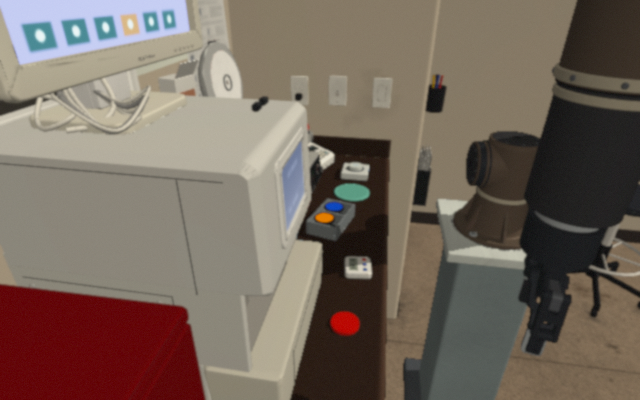

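The top view shows amber in the left pocket (b) at full-image pixel (317,210) and blue in pocket a at (340,217). The mat is at (398,232) and the meter at (449,233). The block is turned about 16°. In the side view the analyser is in front and the work is far off, so I'll go above the block and measure with the wrist camera.

arm_command:
  slide:
    - [0.02, -0.04, 0]
    - [0.02, -0.04, 0]
    - [0.02, -0.04, 0]
    - [0.02, -0.04, 0]
    - [0.02, -0.04, 0]
    - [0.02, -0.04, 0]
    - [0.02, -0.04, 0]
    - [0.02, -0.04, 0]
    - [0.02, -0.04, 0]
    - [0.02, -0.04, 0]
    - [0.02, -0.04, 0]
    - [0.02, -0.04, 0]
    - [0.02, -0.04, 0]
    - [0.02, -0.04, 0]
    - [0, 0, 0]
    - [0, 0, 0]
  yaw: [0, 0, 0, 0, 0, 0, 0, 0, 0, 0, 0, 0, 0, 0, 0, 0]
  fingers: -1

```text
t: 3.1
tcp_pos: [0.4298, 0.098, 0.2314]
ee_rot: [-0.0, 0.994, -0.112, 0.0]
wrist_force: [-0.2, 0.8, 0.4]
width: -0.003
finger_force: 0.0
```

Run:
```python
from h import *
s=sense();print(s["t"],s["tcp_pos"],s["q"])
im,D=snapshot("wrist");cv2.imwrite("pics/w1.png",im);np.savez("w1.npz",im=im,D=D)
T=np.array(camera_params("wrist")["cam_to_world"]);print(T.round(3));
for n in["pocket_a","amber_filter_center","filter_block","blue_filter"]:
    for r in landmark_of("wrist",n)[:3]:
        print(n,np.round(r["centre"]),round(r["confidence"],2),dep("wrist",r["centre"],D).round(4))
```

```text
3.1 [0.42980301 0.09801686 0.23136728] [ 6.74249010e-01 -3.92504266e-02 -4.73974829e-01 -1.11484109e-04
 -1.13585222e+00  6.71655415e-01]
[[-0.221  0.925  0.309  0.509]
 [-0.975 -0.21  -0.07   0.081]
 [-0.    -0.317  0.949  0.375]
 [ 0.     0.     0.     1.   ]]
amber_filter_center [205. 114.] 0.88 [0.5312 0.2204 0.0073]
amber_filter_center [ 79. 247.] 0.59 [0.4018 0.4527 0.009 ]
amber_filter_center [300. 126.] 0.57 [0.4947 0.1095 0.0431]
filter_block [334. 125.] 0.95 [0.4863 0.0723 0.0418]
blue_filter [363. 129.] 0.98 [0.4755 0.0414 0.0425]
```

View pics/w1.png

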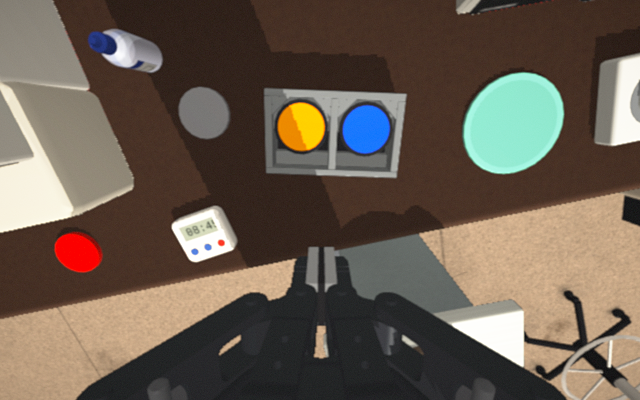

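The wrist picture shows amber at (301,127) with the pocket's deep end below it (rows 150–165), facing the robot. Blue is at (366,130), the mat at (514,122), and the closed fingertips at (320,250).

```bash
cat >> h.py <<'E'
HSV=dict(amber=((12,150,90),(28,255,255)),blue=((100,150,60),(125,255,255)),mat=((70,60,80),(92,200,255)))
def blobs(im,name):
    m=cv2.inRange(cv2.cvtColor(im,cv2.COLOR_BGR2HSV),*map(np.array,HSV[name]))
    c,_=cv2.findContours(m,cv2.RETR_EXTERNAL,cv2.CHAIN_APPROX_NONE)
    return [k for k in sorted(c,key=cv2.contourArea,reverse=True) if cv2.contourArea(k)>60][:4]
def show(cam,im,D,name,z):
    for c in blobs(im,name):
        h=cv2.convexHull(c)[:,0]
        P=np.array([onz(cam,p,z) for p in h],np.float32)[:,:2]
        (x,y),r=cv2.minEnclosingCircle(P)
        m=cv2.moments(c);u=(m["m10"]/m["m00"],m["m01"]/m["m00"])
        print(cam,name,np.round(u),"circ",round(x,4),round(y,4),"r",round(r,4),"cen",onz(cam,u,z).round(4),"dep",dep(cam,u,D).round(4))
E
python3 - <<'E'
from h import *
w=np.load("w1.npz");top=cv2.imread("pics/top0.png");TD=np.load("topD.npy")
for c,im,D in[("wrist",w["im"],w["D"]),("top",top,TD)]:
    for n,z in[("amber",.043),("blue",.043),("mat",.006)]: show(c,im,D,n,z)
C=cloud("wrist",w["D"])
m=(C[...,2]>.036)&(C[...,2]<.05)&(np.hypot(C[...,0]-.486,C[...,1]-.073)<.13)
P=C[m][:,:2].astype(np.float32);r=cv2.minAreaRect(P);print(r,np.median(C[m][:,2]))
C=cloud("top",TD)
m=(C[...,2]>.034)&(C[...,2]<.05)&(np.hypot(C[...,0]-.44,C[...,1]+.29)<.06)
print("platen",C[m].mean(0),cv2.minEnclosingCircle(C[m][:,:2].astype(np.float32)))
m=(C[...,2]>.018)&(C[...,2]<.05)&(np.hypot(C[...,0]-.44,C[...,1]+.29)<.09)
print("meter",cv2.minAreaRect(C[m][:,:2].astype(np.float32)))
E
```

```text
Traceback (most recent call last):
  File "h.py", line 25, in show
    (x,y),r=cv2.minEnclosingCircle(P)
            ~~~~~~~~~~~~~~~~~~~~~~^^^
cv2.error: OpenCV(4.12.0) /io/opencv/modules/imgproc/src/shapedescr.cpp:201: error: (-215:Assertion failed) count >= 0 && (depth == CV_32F || depth == CV_32S) in function 'minEnclosingCircle'
```

```bash
sed -i 's/minEnclosingCircle(P)/minEnclosingCircle(np.ascontiguousarray(P))/' h.py
python3 - <<'E'
from h import *
A=np.ascontiguousarray
w=np.load("w1.npz");top=cv2.imread("pics/top0.png");TD=np.load("topD.npy")
for c,im,D in[("wrist",w["im"],w["D"]),("top",top,TD)]:
    for n,z in[("amber",.043),("blue",.043),("mat",.006)]: show(c,im,D,n,z)
C=cloud("wrist",w["D"])
m=(C[...,2]>.036)&(C[...,2]<.05)&(np.hypot(C[...,0]-.486,C[...,1]-.073)<.13)
r=cv2.minAreaRect(A(C[m][:,:2],np.float32));print(r,np.median(C[m][:,2]))
C=cloud("top",TD)
m=(C[...,2]>.034)&(C[...,2]<.05)&(np.hypot(C[...,0]-.44,C[...,1]+.29)<.06)
print("platen",C[m].mean(0),cv2.minEnclosingCircle(A(C[m][:,:2],np.float32)))
m=(C[...,2]>.018)&(C[...,2]<.05)&(np.hypot(C[...,0]-.44,C[...,1]+.29)<.09)
print("meter",cv2.minAreaRect(A(C[m][:,:2],np.float32)))
E
```

```text
wrist amber [301. 126.] circ 0.4928 0.1088 r 0.0266 cen [0.4934 0.1086 0.043 ] dep [0.4935 0.1085 0.0443]
wrist blue [366. 129.] circ 0.4742 0.039 r 0.0265 cen [0.475  0.0388 0.043 ] dep [0.4752 0.0391 0.0449]
wrist blue [102.  43.] circ 0.6181 0.2853 r 0.0132 cen [0.6179 0.2859 0.043 ] dep [0.6045 0.2609 0.0836]
wrist mat [513. 123.] circ 0.4358 -0.1419 r 0.0614 cen [ 0.4391 -0.1429  0.006 ] dep [ 0.4394 -0.142   0.0073]
top amber [343. 148.] circ 0.6833 0.0326 r 0.0363 cen [0.6836 0.0326 0.043 ] dep [0.6783 0.0334 0.0708]
top amber [452.  85.] circ 0.8929 -0.2937 r 0.0345 cen [ 0.888  -0.2978  0.043 ] dep [ 0.8789 -0.291   0.071 ]
top amber [316. 210.] circ 0.4943 0.1063 r 0.0276 cen [0.4938 0.1059 0.043 ] dep [0.4936 0.1059 0.0447]
top blue [291. 143.] circ 0.6958 0.189 r 0.0573 cen [0.6969 0.1898 0.043 ] dep [0.6989 0.1906 0.0327]
top blue [340. 217.] circ 0.4751 0.0361 r 0.0281 cen [0.4753 0.0363 0.043 ] dep [0.4755 0.0362 0.0391]
top mat [398. 232.] circ 0.4364 -0.1452 r 0.0621 cen [ 0.4361 -0.1454  0.006 ] dep [ 0.4362 -0.146   0.002 ]
top mat [471. 114.] circ 0.8018 -0.3614 r 0.0651 cen [ 0.8086 -0.365   0.006 ] dep [ 0.8029 -0.359   0.0273]
((0.4770386219024658, 0.07578703761100769), (0.15230974555015564, 0.09223562479019165), 75.13357543945312) 0.0434979481434849
platen [ 0.43962401 -0.29107566  0.04074784] ((0.44042789936065674, -0.29135262966156006), 0.05465152859687805)
meter ((0.4390932023525238, -0.2909735441207886), (0.09709033370018005, 0.09766098111867905), 88.15180969238281)
```

arm_command:
  slide:
    - [0.007, 0.004, -0.03]
    - [0.007, 0.004, -0.03]
    - [0.007, 0.004, -0.03]
    - [0.007, 0.003, -0.03]
    - [0.007, 0.003, -0.03]
    - [0, 0, -0.025]
    - [0, 0, 0]
    - [0, 0, -0.005]
    - [0, 0, -0.005]
    - [0, 0, -0.005]
    - [0, 0, -0.005]
    - [0, 0, -0.005]
  yaw: [-2, 0, 0, 0, 0, 0, 0, 0, 0, 0, 0, 0]

```text
t: 4.85
tcp_pos: [0.4649, 0.1161, 0.0311]
ee_rot: [-0.0, 0.992, -0.129, 0.0]
wrist_force: [-0.4, -1.3, -0.7]
width: 0.0
finger_force: 0.0
```

arm_command:
  slide:
    - [0, 0, -0.004]
    - [0, 0, -0.003]
    - [0, 0, -0.003]
    - [0, 0, 0]
    - [0, 0, 0]
  yaw: [0, 0, 0, 0, 0]

```text
t: 5.48
tcp_pos: [0.4649, 0.1162, 0.0214]
ee_rot: [-0.0, 0.992, -0.129, 0.0]
wrist_force: [-0.5, -0.6, 0.4]
width: 0.003
finger_force: 0.0
```

Run:
```python
from h import *
s=sense();print(s["t"],s["tcp_pos"],s["wrist_force"])
im,D=snapshot("wrist");cv2.imwrite("pics/w2.png",im);np.savez("w2.npz",im=im,D=D)
```

```text
5.475 [0.46486057 0.11615424 0.02136501] [-0.46883537 -0.597017    0.38852816]
```

View pics/w2.png

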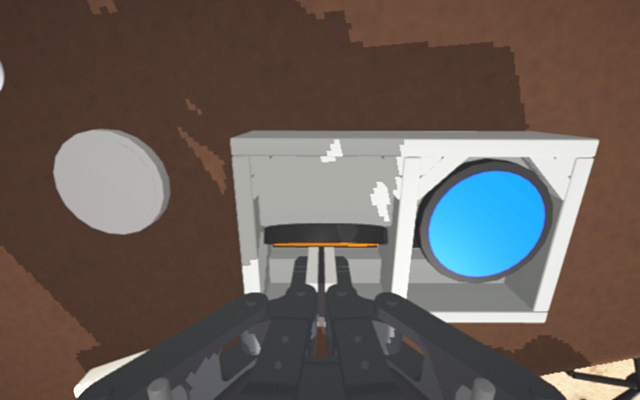

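The disc has tipped: its raised rim runs along row 235 from column 265 to 385, and blue is still in its pocket.

Run:
```python
from h import *
w=np.load("w2.npz");C=cloud("wrist",w["D"])
a=np.radians(165.1);X=np.array([np.cos(a),np.sin(a)]);Y=np.array([-X[1],X[0]])
d=C[...,:2]-[.493,.1088];bx=d@X;by=d@Y;z=C[...,2]
for lo,hi in[(-.004,.004),(-.02,-.014),(.014,.02)]:
    m=(by>lo)&(by<hi)&(bx>-.03)&(bx<.008)&(z>.048)
    i=np.argsort(bx[m]);print(np.c_[bx[m],by[m],z[m]][i][::max(1,len(i)//10)].round(4))
```

```text
[[-0.0086 -0.0001  0.0595]
 [-0.0076 -0.0029  0.0581]
 [-0.007   0.0011  0.0575]
 [-0.0062 -0.0025  0.0597]
 [-0.0055  0.0011  0.0601]
 [-0.0049  0.0022  0.0605]
 [-0.0041  0.0019  0.0597]
 [-0.0033  0.0034  0.06  ]
 [-0.0026  0.0018  0.0612]
 [-0.002  -0.0013  0.0626]
 [ 0.0008 -0.0033  0.0579]]
[[-0.0063 -0.0143  0.055 ]
 [-0.005  -0.0148  0.0549]
 [-0.0042 -0.0195  0.0509]
 [-0.0035 -0.0183  0.0535]
 [-0.0027 -0.0199  0.0518]
 [-0.0022 -0.017   0.0546]
 [-0.0014 -0.0195  0.0518]
 [-0.0007 -0.0151  0.0572]
 [ 0.0001 -0.0148  0.0566]
 [ 0.0007 -0.0183  0.0553]
 [ 0.0022 -0.0159  0.0551]]
[[-0.0066  0.0148  0.0566]
 [-0.0054  0.0182  0.0527]
 [-0.0048  0.0182  0.0533]
 [-0.0039  0.0197  0.0543]
 [-0.0033  0.017   0.0559]
 [-0.0025  0.0157  0.0572]
 [-0.0019  0.018   0.0558]
 [-0.0011  0.017   0.057 ]
 [-0.0002  0.02    0.0542]
 [ 0.0006  0.0179  0.0572]
 [ 0.006   0.0173  0.0481]]
```

arm_command:
  slide:
    - [-0.01, 0.003, 0.03]
    - [0, 0, 0.04]
    - [0, 0, 0.03]
    - [0, 0, 0]
    - [0, 0, 0]
    - [0, 0, 0]
    - [0, 0, 0]
    - [0, 0, 0]
    - [0, 0, 0]
    - [0, 0, 0]
    - [0, 0, 0]
  yaw: [0, 0, -10, -10, -10, -10, -10, -10, -10, -10, -10]
  fingers: -1

```text
t: 6.9
tcp_pos: [0.4548, 0.1191, 0.1215]
ee_rot: [0.0, -0.608, 0.794, 0.0]
wrist_force: [-0.3, -0.6, 0.5]
width: -0.001
finger_force: 0.0
```

arm_command:
  slide:
    - [0.01, -0.003, 0]
    - [0.01, -0.003, 0]
    - [0.0114, -0.0025, 0]
    - [0, 0, -0.015]
    - [0, 0, -0.015]
    - [0, 0, -0.015]
    - [0, 0, -0.01]
    - [0, 0, -0.01]
    - [0, 0, -0.0075]
    - [0, 0, -0.007]
    - [0, 0, 0]
  yaw: [0, 0, 0, 0, 0, 0, 0, 0, 0, 0, 0]
  fingers: 0.1

```text
t: 8.28
tcp_pos: [0.486, 0.1105, 0.0414]
ee_rot: [-0.0, -0.61, 0.792, 0.0]
wrist_force: [0.3, -0.3, 0.2]
width: 0.552
finger_force: 0.0
```

Run:
```python
from h import *
s=sense();print(s["t"],s["tcp_pos"],s["wrist_force"],s["q"])
im,D=snapshot("wrist");cv2.imwrite("pics/w3.png",im);np.savez("w3.npz",im=im,D=D)
```

```text
8.275 [0.48598065 0.11048024 0.04137233] [ 0.33113319 -0.29581117  0.23753086] [ 6.18560758e-01  2.86104491e-01 -6.07394474e-01 -3.19886709e-05
 -6.78132145e-01 -8.77248929e-01]
```

View pics/w3.png

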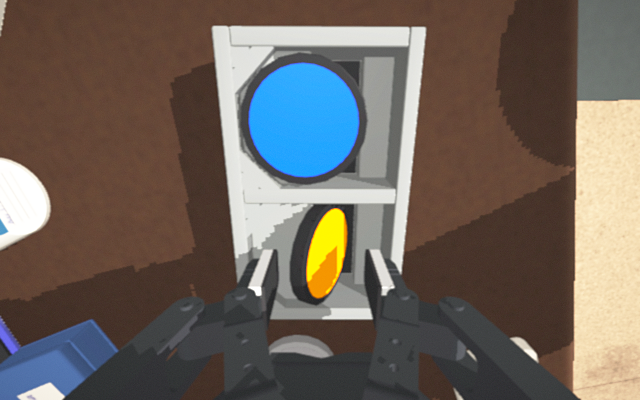

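The fingers straddle the tilted disc (columns 300–350) with pads at columns 265 and 380, and blue is undisturbed.

arm_command:
  slide:
    - [0, 0, 0]
    - [0, 0, 0]
    - [0, 0, 0]
    - [0, 0, 0]
    - [0, 0, 0]
    - [0, 0, 0]
    - [0, 0, 0]
  yaw: [0, 0, 0, 0, 0, 0, 0]
  fingers: -1

```text
t: 9.2
tcp_pos: [0.4851, 0.1107, 0.0431]
ee_rot: [-0.0, -0.61, 0.792, 0.0]
wrist_force: [-10.8, 3.5, 19.0]
width: 0.106
finger_force: 56.6
```

arm_command:
  slide:
    - [0, 0, 0.01]
    - [0, 0, 0.015]
    - [0, 0, 0.02]
    - [0, 0, 0.03]
    - [0, 0, 0.03]
    - [0, 0, 0.025]
    - [0, 0, 0]
  yaw: [0, 0, 0, 0, 0, 0, 0]

```text
t: 10.07
tcp_pos: [0.4873, 0.1112, 0.174]
ee_rot: [0.002, -0.61, 0.792, -0.0]
wrist_force: [0.8, 0.0, -0.3]
width: 0.079
finger_force: 61.2
```

Run:
```python
from h import *
s=sense();print(s["t"],s["tcp_pos"],s["wrist_force"],s["width"])
im,D=snapshot("wrist");cv2.imwrite("pics/w4.png",im);np.savez("w4.npz",im=im,D=D)
```

```text
10.075 [0.48733358 0.11120777 0.17398711] [ 0.84628237  0.01000182 -0.33472813] 0.07928682595219526
```

View pics/w4.png

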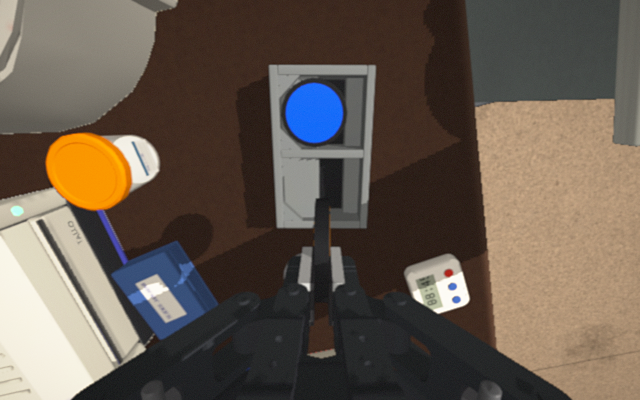

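The disc hangs nearly vertical in the pads (column 322, rows 200–290). Pocket b is empty and blue is in place. Next is the mat.

arm_command:
  slide:
    - [-0.002, -0.022, 0]
    - [-0.003, -0.04, 0]
    - [-0.003, -0.04, 0]
    - [-0.003, -0.04, 0]
    - [-0.003, -0.04, 0]
    - [-0.003, -0.04, 0]
    - [-0.003, -0.025, -0.01]
    - [-0.0025, -0.0155, -0.03]
    - [0, 0, -0.03]
    - [0, 0, -0.03]
    - [0, 0, -0.015]
    - [0, 0, 0]
    - [0, 0, 0]
  yaw: [0, 0, 0, 0, 0, 0, 0, 0, 0, 0, 0, 0, 0]

```text
t: 11.75
tcp_pos: [0.4636, -0.1523, 0.057]
ee_rot: [-0.0, -0.61, 0.792, -0.0]
wrist_force: [0.3, 0.4, -0.1]
width: 0.075
finger_force: 61.2
```

Run:
```python
from h import *
s=sense();print(s["t"],s["tcp_pos"],s["wrist_force"],s["width"])
im,D=snapshot("side");cv2.imwrite("pics/s5.png",cv2.resize(im[120:240,280:420],(700,600),interpolation=cv2.INTER_CUBIC))
```

```text
11.75 [ 0.46356044 -0.15227361  0.05701877] [ 0.27102807  0.41804634 -0.0662307 ] 0.07462651891272053
```

View pics/s5.png

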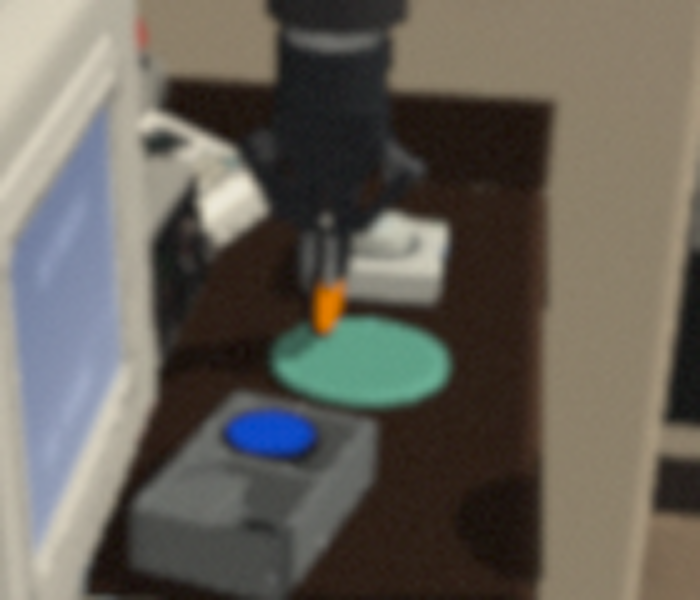

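The disc hangs above the far side of the mat at crop (328,305), still vertical. I'll lower it to contact.

arm_command:
  slide:
    - [0, 0, -0.005]
    - [0, 0, -0.004]
    - [0, 0, -0.002]
    - [0, 0, 0]
    - [0, 0, 0]
  yaw: [0, 0, 0, 0, 0]

```text
t: 12.42
tcp_pos: [0.4639, -0.1519, 0.0464]
ee_rot: [0.0, -0.61, 0.792, -0.0]
wrist_force: [-2.9, 0.3, 8.1]
width: 0.077
finger_force: 62.5
```

arm_command:
  slide:
    - [0, 0, 0]
    - [0, 0, 0]
    - [0, 0, 0.004]
    - [0, 0, 0.004]
    - [-0.0048, 0.0013, 0]
    - [-0.0048, 0.0013, 0]
    - [-0.0048, 0.0013, 0]
    - [-0.0048, 0.0013, 0]
    - [-0.0048, 0.0013, 0.002]
    - [-0.0048, 0.0013, 0.002]
    - [-0.0048, 0.0013, 0.004]
    - [0, 0, 0.01]
    - [0, 0, 0.02]
    - [0, 0, 0.04]
    - [0, 0, 0.04]
    - [0, 0, 0.03]
    - [0, 0, 0]
  yaw: [0, 0, 0, 0, 0, 0, 0, 0, 0, 0, 0, 0, 0, 0, 0, 0, 0]
  fingers: -0.3

```text
t: 14.55
tcp_pos: [0.4318, -0.1428, 0.205]
ee_rot: [0.002, -0.61, 0.792, -0.002]
wrist_force: [0.6, 0.9, -0.0]
width: 0.353
finger_force: 0.0
```

Run:
```python
from h import *
s=sense();print(s["t"],s["tcp_pos"],s["wrist_force"],s["width"])
im,D=snapshot("wrist");cv2.imwrite("pics/w6.png",im);np.savez("w6.npz",im=im,D=D)
for n,z in[("amber",.014),("mat",.006)]: show("wrist",im,D,n,z)
C=cloud("wrist",D)
t,TD=snapshot("top")
show("top",t,TD,"amber",.014)
```

```text
14.55 [ 0.43176644 -0.14281785  0.20500242] [ 0.56718194  0.86440467 -0.03742483] 0.3534913266424194
wrist amber [324. 176.] circ 0.4261 -0.144 r 0.0266 cen [ 0.426  -0.1446  0.014 ] dep [ 0.426  -0.1443  0.0129]
wrist mat [319. 174.] circ 0.4331 -0.1442 r 0.0603 cen [ 0.4322 -0.1473  0.006 ] dep [ 0.4317 -0.149   0.0138]
wrist mat [23. 49.] circ 0.701 -0.3591 r 0.0031 cen [ 0.6983 -0.3563  0.006 ] dep [ 0.6515 -0.3342  0.0612]
top amber [342. 148.] circ 0.689 0.032 r 0.0367 cen [0.689  0.0318 0.014 ] dep [0.679  0.0333 0.0666]
top amber [452.  85.] circ 0.9013 -0.3021 r 0.0356 cen [ 0.8974 -0.3051  0.014 ] dep [ 0.879  -0.2913  0.0707]
```

View pics/w6.png

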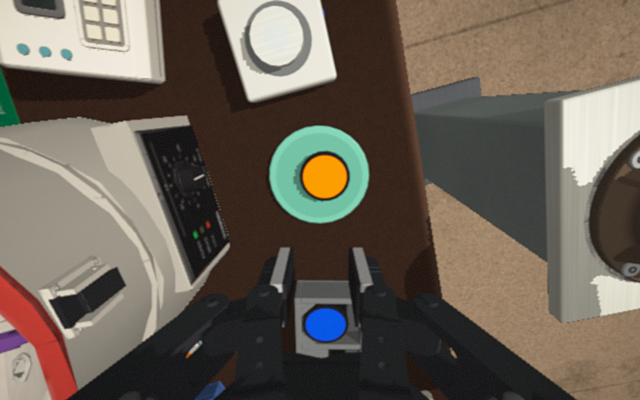

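The amber disc lies flat on the mat at (324,176), near (0.426,-0.144), top at 13–14 mm. The platen is at (278,38). Next I'll align above the disc and measure how far the fingertips sit back at about 60 mm opening.

arm_command:
  slide:
    - [-0.003, -0.0005, -0.01]
    - [-0.003, -0.0005, -0.03]
    - [0, 0, -0.04]
    - [0, 0, -0.03]
    - [0, 0, 0]
    - [0, 0, 0]
  yaw: [0, 0, 0, 0, 0, 0]
  fingers: 0.42

```text
t: 15.4
tcp_pos: [0.4243, -0.1439, 0.0921]
ee_rot: [-0.0, -0.61, 0.792, -0.0]
wrist_force: [0.7, 0.3, 0.1]
width: 0.714
finger_force: 0.0
```

```bash
cat > tips.py <<'E'
from h import *
s=sense();print(s["t"],s["tcp_pos"],s["width"])
im,D=snapshot("wrist");np.savez("w7.npz",im=im,D=D)
from scipy.spatial.transform import Rotation as R
q=s["ee_rot"];M=R.from_quat([q[1],q[2],q[3],q[0]]).as_matrix()
for nm,d in(("w7",D),):
    L=(cloud("wrist",d)-s["tcp_pos"])@M   # tool coords
    for sg in(1,-1):
        m=(abs(L[...,0])<.015)&(sg*L[...,1]>.005)&(sg*L[...,1]<.06)&(L[...,2]>-.05)&(L[...,2]<.02)&(d>0)
        p=L[m];print(sg,len(p),"z pct",np.percentile(p[:,2],[90,97,99.5]).round(4),"x",p[:,0].min().round(3),p[:,0].max().round(3),"y",np.percentile(abs(p[:,1]),[2,98]).round(3))
for n,z in[("amber",.014),("mat",.006)]: show("wrist",im,D,n,z)
C=cloud("wrist",D);m=(C[...,2]>.034)&(C[...,2]<.05)&(np.hypot(C[...,0]-.44,C[...,1]+.29)<.06)
if m.sum()>20: print("platen",C[m].mean(0),cv2.minEnclosingCircle(np.ascontiguousarray(C[m][:,:2],np.float32)))
E
python3 tips.py
```

```text
15.4 [ 0.42429991 -0.14388675  0.09211235] 0.7140266380838372
1 2095 z pct [-0.0152 -0.0107 -0.0073] x -0.013 0.013 y [0.03  0.046]
-1 2098 z pct [-0.0151 -0.0105 -0.0074] x -0.012 0.013 y [0.03  0.046]
wrist amber [315. 212.] circ 0.429 -0.1434 r 0.0266 cen [ 0.4288 -0.1443  0.014 ] dep [ 0.4286 -0.1449  0.0157]
wrist mat [307. 206.] circ 0.436 -0.1437 r 0.0607 cen [ 0.4347 -0.1483  0.006 ] dep [ 0.4334 -0.1514  0.0157]
platen [ 0.43929055 -0.27992595  0.04258241] ((0.4375806450843811, -0.29054516553878784), 0.024773450568318367)
```

arm_command:
  slide:
    - [0.0025, 0, 0]
    - [0, 0, -0.015]
    - [0, 0, -0.025]
    - [0, 0, -0.025]
    - [0, 0, -0.015]
    - [0, 0, -0.007]
    - [0, 0, -0.003]
    - [0, 0, 0]
    - [0, 0, 0]
  yaw: [0, 0, 0, 0, 0, 0, 0, 0, 0]
  fingers: 1

```text
t: 16.58
tcp_pos: [0.4271, -0.1437, 0.0023]
ee_rot: [0.0, -0.61, 0.792, -0.0]
wrist_force: [-1.1, -0.3, -0.0]
width: 0.999
finger_force: 0.0
```

arm_command:
  slide:
    - [0, 0, 0]
    - [0, 0, 0]
    - [0, 0, 0]
    - [0, 0, 0]
    - [0, 0, 0]
  yaw: [0, 0, 0, 0, 0]
  fingers: -1

```text
t: 17.2
tcp_pos: [0.427, -0.1438, 0.0029]
ee_rot: [0.0, -0.61, 0.792, -0.0]
wrist_force: [-3.9, 2.4, 15.4]
width: 0.664
finger_force: 60.4
```

arm_command:
  slide:
    - [0, 0, 0.005]
    - [0, 0, 0.015]
    - [0, 0, 0.03]
    - [0, 0, 0.04]
    - [0, 0, 0.03]
    - [0, 0, 0]
    - [0, 0, 0]
  yaw: [0, 0, 0, 0, 0, 0, 0]

```text
t: 18.08
tcp_pos: [0.426, -0.1437, 0.1214]
ee_rot: [-0.0, -0.61, 0.793, 0.0]
wrist_force: [-0.6, 0.8, -0.9]
width: 0.666
finger_force: 64.0
```

```bash
python3 tips.py
python3 - <<'E'
from h import *
w=np.load("w7.npz");cv2.imwrite("pics/w8.png",w["im"])
show("wrist",w["im"],w["D"],"amber",sense()["tcp_pos"][2]+.012)
E
```

```text
18.075 [ 0.42604247 -0.14369678  0.12137333] 0.6658082543470287
1 4391 z pct [-0.0107 -0.0103 -0.0096] x -0.015 0.015 y [0.006 0.045]
-1 4301 z pct [-0.0107 -0.0102 -0.0093] x -0.015 0.015 y [0.006 0.044]
wrist amber [321. 268.] circ 0.4434 -0.0737 r 0.0496 cen [ 0.4427 -0.0763  0.014 ] dep [ 0.4249 -0.145   0.1326]
wrist mat [309. 183.] circ 0.4346 -0.1442 r 0.0604 cen [ 0.432 -0.16   0.006] dep [ 0.4321 -0.1598  0.0053]
platen [ 0.43778072 -0.28454586  0.0419472 ] ((0.43699896335601807, -0.2913135290145874), 0.025316085666418076)
wrist amber [321. 268.] circ 0.4252 -0.1438 r 0.0261 cen [ 0.4248 -0.1452  0.133 ] dep [ 0.4249 -0.145   0.1326]
```

View pics/w8.png

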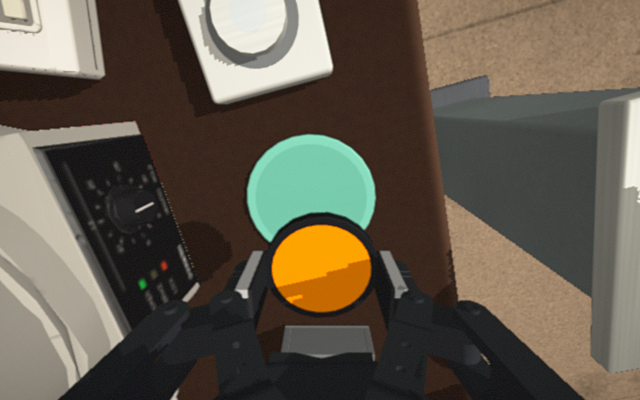

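The disc is level between the pads at (321,268), with its underside about 3 mm above the TCP. The platen is ahead at (250,20).

arm_command:
  slide:
    - [0.0018, -0.017, 0]
    - [0.002, -0.03, 0]
    - [0.002, -0.03, 0]
    - [0.002, -0.03, 0]
    - [0.002, -0.025, 0]
    - [0.003, -0.015, 0]
    - [0, 0, -0.015]
    - [0, 0, -0.025]
    - [0, 0, -0.02]
    - [0, 0, -0.009]
    - [0, 0, 0]
    - [0, 0, 0]
  yaw: [0, 0, 0, 0, 0, 0, 0, 0, 0, 0, 0, 0]

```text
t: 19.62
tcp_pos: [0.4399, -0.2907, 0.0533]
ee_rot: [0.0, -0.61, 0.792, -0.0]
wrist_force: [-0.6, -0.5, -0.7]
width: 0.662
finger_force: 64.0
```

Run:
```python
from h import *
s=sense();print(s["t"],s["tcp_pos"],s["wrist_force"])
im,D=snapshot("wrist");z=s["tcp_pos"][2]+.011
show("wrist",im,D,"amber",z)
t,TD=snapshot("top");show("top",t,TD,"amber",z)
```

```text
19.625 [ 0.43989647 -0.29066996  0.05332671] [-0.59938884 -0.47494724 -0.65949437]
wrist amber [321. 268.] circ 0.4395 -0.2902 r 0.0262 cen [ 0.4391 -0.2916  0.0643] dep [ 0.439  -0.2919  0.0649]
top amber [342. 148.] circ 0.6794 0.0341 r 0.0361 cen [0.6793 0.0332 0.0643] dep [0.6795 0.0331 0.0629]
top amber [453.  85.] circ 0.8862 -0.2886 r 0.0341 cen [ 0.8811 -0.293   0.0643] dep [ 0.8799 -0.292   0.0683]
```

Disc centre at (0.4392,-0.291), against the platen at about (0.438,-0.291). I'll lower it until it touches.

arm_command:
  slide:
    - [-0.001, 0, -0.005]
    - [0, 0, -0.004]
    - [0, 0, -0.003]
    - [0, 0, -0.0015]
    - [0, 0, 0]
    - [0, 0, 0]
  yaw: [0, 0, 0, 0, 0, 0]

```text
t: 20.48
tcp_pos: [0.4385, -0.2908, 0.0393]
ee_rot: [0.0, -0.61, 0.792, -0.0]
wrist_force: [-0.2, 0.2, -0.2]
width: 0.665
finger_force: 64.1
```

arm_command:
  slide:
    - [0, 0, -0.001]
    - [0, 0, 0]
    - [0, 0, 0]
  yaw: [0, 0, 0]

```text
t: 20.85
tcp_pos: [0.4386, -0.2908, 0.039]
ee_rot: [0.0, -0.61, 0.792, -0.0]
wrist_force: [-1.4, 1.7, 6.9]
width: 0.673
finger_force: 64.9
```

Contact, 7 N upward. Now I'll open and rise.

arm_command:
  slide:
    - [0, 0, 0]
    - [0, 0, 0]
    - [0, 0, 0]
    - [0, 0, 0.01]
    - [0, 0, 0.03]
    - [0, 0, 0.04]
    - [0, 0.02, 0.04]
    - [0, 0.03, 0.02]
    - [0, 0.02, 0]
    - [0, 0, 0]
    - [0, 0, 0]
  yaw: [0, 0, 0, 0, 0, 0, 0, 0, 0, 0, 0]
  fingers: 1

```text
t: 22.22
tcp_pos: [0.4384, -0.2209, 0.1786]
ee_rot: [0.0, -0.61, 0.792, -0.0]
wrist_force: [-0.6, 0.8, -0.3]
width: 1.003
finger_force: 0.0
```

Run:
```python
from h import *
s=sense();print(s["t"],s["tcp_pos"],s["wrist_force"])
im,D=snapshot("wrist");cv2.imwrite("pics/w9.png",im);show("wrist",im,D,"amber",.05);show("wrist",im,D,"blue",.043)
C=cloud("wrist",D);m=(np.hypot(C[...,0]-.4385,C[...,1]+.291)<.024);P=C[m]
print(len(P),np.median(P[:,2]),"slopes",np.linalg.lstsq(np.c_[P[:,:2]-P[:,:2].mean(0),np.ones(len(P))],P[:,2],rcond=None)[0])
m=(C[...,2]>.02)&(C[...,2]<.034)&(np.hypot(C[...,0]-.44,C[...,1]+.29)<.08)
print("meter",cv2.minAreaRect(np.ascontiguousarray(C[m][:,:2],np.float32)))
```

```text
22.225 [ 0.43842625 -0.22094878  0.17856789] [-0.64469526  0.79731675 -0.27929207]
wrist amber [301. 121.] circ 0.4378 -0.2905 r 0.0265 cen [ 0.4376 -0.2915  0.05  ] dep [ 0.4375 -0.2915  0.051 ]
3335 0.050840900190455784 slopes [-5.92091152 -1.98880146  0.13315732]
meter ((0.43655386567115784, -0.29199010133743286), (0.09599833190441132, 0.09704918414354324), 89.3594741821289)
```

View pics/w9.png

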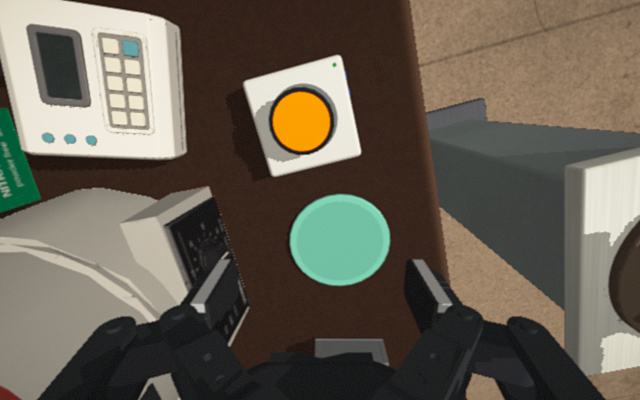

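The amber disc lies flat on the platen at (301,121), top at about 50 mm and within about 2 mm of the meter's centre. The gripper is clear of everything.

```bash
python3 -c "
from bench import *
print(job_done())"
```

```text
the job is handed in; nothing more can be done
None
```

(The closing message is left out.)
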